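# Reset the controller under its push-latch flap

### The job

The red reset button of the small white controller box sits under its blue push-latch flap. With the fingertips, press the flap down at its white mark so that it pops open, press the red button all the way in, then push the flap shut and press it down again until it latches and stays flush, and move clear. Only touch and press: do not lift, tip or shove the box, and leave the things around it where they stand.

Things in the scene. Friction and masses are not known exactly. Their poses are not given: they have to be found in the camera images.
- console: white controller box, grey base, 165 x 130 x 62 mm, 2.6 kg, loose on its feet. Origin on the work surface; x from front (-85 mm) to back (+80 mm), y left, z up; roughly faces the robot. Top 62 mm up; the flap fills its opening, 84 mm wide, from x = -35 mm (free end) to +45 mm (hinge). Behind the hinge the top is flat; before the free end a deck 42 mm up. The button is in the well below.
- flap (a joint): blue flap's angle, rad: 0 latched flush, 1.4 fully open, -0.091 pressed in to its stop (5.5 mm down at the mark). Push-push latch: pressed from 0 to the stop and let go it springs open in about 1.5 s; pushed from open to the stop and let go it stays at 0. Less than about 4.5 mm of press at the mark does not switch it. Damped spring, about 0.1 N m (2 N at the mark); 6 to 10 N there reaches the stop.
- flap_mark (a point): centre of the white round press mark on top of the blue flap (80 x 84 x 4 mm), 60 mm from the hinge and 20 mm from its free end; moves with the flap; z is normal to the flap's top face, x points to the hinge.
- flap_hinge (a point): middle of the flap's hinge axis, 2 mm under the box's top, at the back end of the flap; the axis runs along the box's y, the flap lies to the box's -x side of it and swings up and back.
- reset_button (a joint): travel of the red button, m: 0 = out, 0.006 = all the way in; springs back when let go; 5 N presses it fully.
- reset_button_top (a point): centre of the top of the red round button, 30 mm in diameter, pressed straight down; 14 mm under the box's top, 60 mm in front of the hinge. Covered by the flap until that is open.
- white_bottle: white bottle with a white cap, 37 mm in diameter, 74 mm high, loose; origin under its centre. Stands left of the box. Leave alone.
- vial_e: small clear vial with a black cap, 23 mm in diameter, 48 mm high, loose; origin under its centre. Stands right of the box. Leave alone.
- tape_blue: roll of blue tape lying flat, 54 mm in diameter, 12 mm high, loose; origin under its centre. Right of the box. Leave alone.
- filter_box: blue and white filter box, 92 x 92 x 34 mm, loose; origin under its centre. Leave alone.
- flask: glass volumetric flask, 62 mm in diameter, 155 mm high, loose; origin under its centre. Leave alone.
Things that resemble listed ones, but are neither listed nor needed, are in the scene too. Several things have the shape of the console; the one meant has the colours described above.

How it is judged:
On the way, in this order (a step that is already met when the one before it is completed fails the run):
1. the flap has been pressed in (value of joint flap below -0.03 rad), for 0.02 s.
2. the flap has popped open (value of joint flap above 1.1 rad), for 0.1 s.
3. the red button is pressed in (value of joint reset_button above 0.0045 m), for 0.02 s.
4. the flap is pressed in again (value of joint flap below -0.03 rad), for 0.02 s.
At the end, for the whole second after the job is handed in: The flap is latched flush by itself (within 0.03 rad of 0) and at rest, the red button is out again (less than 1.5 mm in), and the box stands still within 30 mm of where it stood (value of joint flap between -0.03 and 0.03 rad and not (velocity of joint flap above 0.05 rad/s) and value of joint reset_button below 0.0015 m and linear speed of console below 0.02 m/s and distance of console from where it was at the start of the episode below 0.03 m); the robot touches nothing.
It fails at once if the box is shoved more than 30 mm, lifted or tipped (distance of console from where it was at the start of the episode above 0.03 m or height (world z) of console above 0.012 m or angle between console's own z axis and vertical above 0.12 rad).
It fails at once if a thing that stands by is moved more than 30 mm, lifted or knocked over (distance of any of white_bottle, vial_e, tape_blue, filter_box, flask from where it was at the start of the episode above 0.03 m or angle between any of white_bottle, vial_e, flask's own z axis and vertical above 0.5 rad or height (world z) of any of white_bottle, vial_e, tape_blue, filter_box, flask above 0.015 m).
It also fails if it takes over 48 s, if anything falls off the work surface, if the arm or the gripper's body presses on something with over 40 N, if the wrist force passes 120 N, or if a joint passes its speed limit or range.

### The arm

A 6-joint arm with a two-finger parallel gripper is mounted at the origin on a cart in front of the work surface, level with it; the furniture and walls round the work are solid. World frame = base frame: x ahead of the robot, y to its left, z up, the work surface at z = 0. Lengths are in m, angles in rad, forces in N, time in s.
With the tool pointing down it reaches from about 0.425 to 1.125 m from the base axis. Payload 14.9 kg.
Tool frame: the origin (TCP) lies between the finger pads; the fingertips stand arm.tips_ahead ahead of it and the grasp point (between the pads) lies 5 mm behind it (arm.tips_ahead is the distance from the TCP to the fingertips, in m); z points along the fingers, y is the direction in which the jaws open and shut (so a half turn about z gives the same grasp; the last joint's range is limited). The gripper opens to 91 mm and grips with 3 to 60 N. Pads are 32 mm wide; open, the fingers measure 118 mm over their backs; the gripper's body (76 mm by 178 mm) begins 60 mm behind the grasp point.
Start: joints at [1.219, 0.379, 1.734, -0, 1.028, -0.033], TCP at [0.219, 0.665, 0.228] pointing down, gripper open.
Joint ranges: [-2.77, 2.77], [-0.74, 2.19], [0, 2.66], [-1.06, 4.2], [0.31, 2.87], [-3.08, 3.08]. Speed limits (rad/s): [1.89, 1.89, 2.39, 3.14, 3.14, 3.14].

### API

Orientations are given as a unit quaternion [w, x, y, z].
In Python, from workcell import arm, vision, job gives the robot as it stands.
- The arm moves only by the shell command python3 -m inch 'ROWS' [OPENING] [FORCE]. ROWS is JSON, a list of rows, each a list of 2 entries, a list of its own where there are three numbers: the shift along the tool's x, y, z in units of 30 mm (1.0 is 30 mm), then the turn, a rotation vector about the tool's x, y, z in units of 6 degrees (1.0 is 6 degrees). A call has 1 to 5 rows; each row shifts and turns the pose as measured when the row begins, along the tool's axes as they then stand; what a row does not reach is not made up. A row lasts 1/12 s, in which the tool goes at most 41.7 mm and 7.16 degrees, less where a joint would pass 70% of its speed; a pose out of reach is approached as far as the arm can. A call is refused whole if a number of a shift passes 1 or a number of a turn 1, either way. A call with a gripper value outside its range is refused whole. OPENING is the opening, from -1 (shut) to 1 (fully open), so that 0 is half open, set as the call begins (- or left out, the last holds). The fingers move at their own pace and stop on an object; FORCE is the grip in N (left out, the last holds). Time passes only in rows, so rows that do not move let the fingers close. It gives the time, the measured TCP pose, the force and the opening at its end, in the units of the state.
- arm.get_state(): the state, without advancing time (a new reading comes with each control period).
- vision.camera(name): name is "scene" or "top"; returns (picture, depth): 420x560x3 uint8, red, green, blue; 420x560 float32, m along the optical axis (not along the pixel's ray), 0 where there is no reading.
- vision.camera_info(name): a dict with "vertical_fov" (degrees; the focal length in pixels is half the picture's height over the tangent of half this angle, whatever the lens; pixels are square), "cx", "cy" (the principal point, pixels), "dist_coeffs" ([k1, k2, p1, p2, k3] as OpenCV has them; the pictures are not rectified), "R" (3x3) and "t" (3): a world point X has camera coordinates R X + t. Camera axes: x right, y down, z forward; pixel columns grow to the right and rows downward; lengths in m; the calibration is good to about 2 mm. A picture is of the moment at which its call begins. camera_info takes no time and is no camera call.
- job.close_job(): hands the job in, once; it reports no verdict.
The state is a dict: "t": time; "qpos": joint angles; "qvel": joint speeds; "effort": joint torques, N m; "tool_pos": TCP position; "tool_rot": TCP orientation; "contact_force": force on the tool from outside, world axes, zero at the start; "torque": the same for the moment, N m; "width": finger opening in m.
Only numpy, scipy, OpenCV 4.12 (cv2) and the standard library are available. Lean on these libraries where they do the work, as an engineer would, in place of code of your own. Each camera call takes 0.05 s, during which the arm holds its last target.

## Working session

There is one attempt and no reset: what is moved stays moved. The work goes in short steps, Python scripts to look and compute and a shell command to move; the robot and the scene stay as the last step left them, time stands still between calls to the robot, and variables do not carry over. Pictures are saved under pics/ and viewed, and the job is handed in when it is done.

```bash
mkdir -p pics; ls
python3 - <<'E'
from workcell import arm, vision, job
import cv2,numpy as np
for n in ("scene","top"):
    p,d=vision.camera(n); np.savez(f"{n}0.npz",p=p,d=d)
    cv2.imwrite(f"pics/{n}0.png",p[:,:,::-1])
    print(n,vision.camera_info(n))
print(arm.get_state(), arm.tips_ahead)
E
```

```text
pics
scene {'vertical_fov': 46.059339100290195, 'cx': 274.36141424203475, 'cy': 208.2460915919645, 'dist_coeffs': array([0.006404, 0.      , 0.      , 0.      , 0.      ]), 'R': array([[ 0.64950979, -0.76031903, -0.00721131],
       [-0.32270121, -0.26705818, -0.90804397],
       [ 0.68847727,  0.59211055, -0.41881278]]), 't': array([-0.34852637,  0.22073924,  0.9863502 ])}
top {'vertical_fov': 46.61789021760983, 'cx': 273.3552954068393, 'cy': 210.3574160711476, 'dist_coeffs': array([-0.00253987,  0.        ,  0.        ,  0.        ,  0.        ]), 'R': array([[ 0.00887157, -0.9999435 ,  0.00585557],
       [-0.9979742 , -0.00922271, -0.06294792],
       [ 0.06299836, -0.00528526, -0.99799964]]), 't': array([0.01240256, 0.52381234, 1.25994179])}
{'t': 0.1, 'qpos': array([ 1.21869599e+00,  3.79350311e-01,  1.73471347e+00, -1.22798766e-05,
        1.02849496e+00, -3.33154273e-02]), 'qvel': array([ 2.56196842e-04, -2.98011455e-03, -2.13748134e-04,  1.25644558e-03,
       -1.99682221e-03, -3.52974179e-05]), 'effort': array([-1.51352001e-04, -7.65027308e+01, -4.35285795e+01,  6.51548384e-02,
        3.99090035e-02,  2.42284631e-05]), 'tool_pos': array([0.21929144, 0.66441062, 0.22736231]), 'tool_rot': array([-8.73515952e-05,  1.58715244e-01,  9.87324282e-01, -4.75111610e-04]), 'contact_force': array([ 0.30129668, -0.41820374, -0.71026387]), 'torque': array([-0.03738878, -0.03987817, -0.011204  ]), 'width': 0.09121061592843703} 0.014
```

View pics/scene0.png

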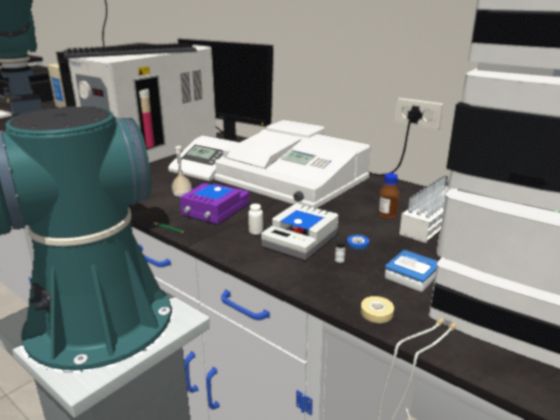

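View pics/top0.png

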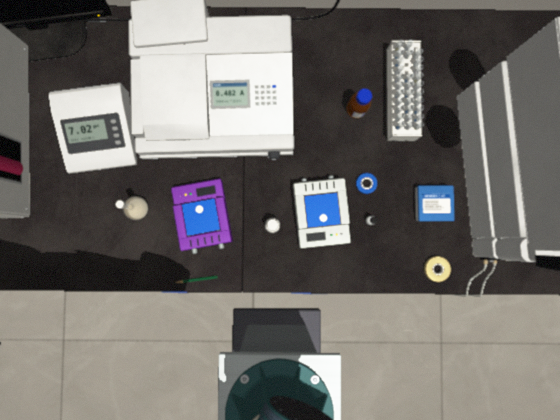

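The top view shows two boxes of the console's shape: a purple one at (201,214) and a white one at (322,212), whose white mark is at (323,217). The white one matches the description. In the scene view it is at (300,228), the bottle at (256,219), the vial at (340,252) and the blue tape at (358,241). I'll check it in a close crop and measure it.

```bash
cat > h.py <<'E'
from workcell import arm, vision, job
import cv2,numpy as np
from scipy.spatial.transform import Rotation as R
def K(n):
    i=vision.camera_info(n); f=210/np.tan(np.radians(i["vertical_fov"]/2))
    return np.array([[f,0,i["cx"]],[0,f,i["cy"]],[0,0,1]]),i["dist_coeffs"],np.array(i["R"]),np.array(i["t"])
def ray(n,uv):
    k,d,Rm,t=K(n); x=cv2.undistortPoints(np.array([[uv]],float),k,d)[0,0]
    return -Rm.T@t, Rm.T@np.array([x[0],x[1],1])
def plane(n,uv,z):
    c,r=ray(n,uv); return c+r*(z-c[2])/r[2]
def tri(a,b):
    (c1,r1),(c2,r2)=ray("top",a),ray("scene",b)
    s=np.linalg.lstsq(np.c_[r1,-r2],c2-c1,rcond=None)[0]
    p,q=c1+r1*s[0],c2+r2*s[1]; return (p+q)/2,np.linalg.norm(p-q)
def proj(n,X):
    k,d,Rm,t=K(n); return cv2.projectPoints(np.array([X],float).reshape(-1,1,3),cv2.Rodrigues(Rm)[0],t,k,d)[0][:,0]
def st():
    s=arm.get_state(); w,x,y,z=s["tool_rot"]; r=R.from_quat([x,y,z,w])
    return s,np.array(s["tool_pos"]),r
def rows(target,Rt=None):
    "remaining shift in tool units, turn in units"
    s,p,r=st(); sh=r.inv().apply(np.array(target)-p)/0.03
    tu=None if Rt is None else (r.inv()*Rt).as_rotvec(degrees=True)/6
    return np.round(sh,2),None if tu is None else np.round(tu,2)
E
python3 - <<'E'
from h import *
T=np.load("top0.npz");S=np.load("scene0.npz")
a=cv2.resize(T["p"][165:260,255:395],None,fx=5,fy=5,interpolation=cv2.INTER_CUBIC)[:,:,::-1]
b=cv2.resize(S["p"][180:275,240:380],None,fx=5,fy=5,interpolation=cv2.INTER_CUBIC)[:,:,::-1]
cv2.imwrite("pics/c1.png",a);cv2.imwrite("pics/c2.png",b)
for n,I,(x0,x1,y0,y1) in (("top",T,(290,355,170,250)),("scene",S,(260,340,195,260))):
    p=I["p"][y0:y1,x0:x1]; h=cv2.cvtColor(p,cv2.COLOR_RGB2HSV)
    m=((h[...,0]>95)&(h[...,0]<130)&(h[...,1]>150)).astype(np.uint8)
    N,l,s,c=cv2.connectedComponentsWithStats(m); k=1+np.argmax(s[1:,4])
    mm=(l==k).astype(np.uint8); cs,_=cv2.findContours(mm,0,2); hull=cv2.convexHull(cs[0])
    fill=cv2.fillConvexPoly(np.zeros_like(mm),hull,1)
    print(n,"blue rect",cv2.minAreaRect(hull+np.array([x0,y0])),s[k])
    w=(fill==1)&(h[...,1]<90)&(h[...,2]>150); w=w.astype(np.uint8)
    N,l,s,c=cv2.connectedComponentsWithStats(w); print([(s[i,4],c[i]+[x0,y0]) for i in range(1,N)])
    # body
    wb=((h[...,1]<60)&(h[...,2]>120)).astype(np.uint8)|mm
    N,l,s,c=cv2.connectedComponentsWithStats(wb);k=1+np.argmax(s[1:,4])
    cs,_=cv2.findContours((l==k).astype(np.uint8),0,2); print("body",cv2.minAreaRect(max(cs,key=cv2.contourArea)+np.array([x0,y0])))
E
```

```text
top blue rect ((322.0304870605469, 209.7743682861328), (31.141695022583008, 32.35643768310547), 83.6598129272461) [ 15  23  35  34 943]
[(np.int32(1), array([338., 204.])), (np.int32(2), array([305. , 206.5])), (np.int32(1), array([339., 212.])), (np.int32(2), array([306. , 215.5])), (np.int32(50), array([322.86, 217.56])), (np.int32(2), array([329.5, 225. ])), (np.int32(2), array([319.5, 226. ]))]
body ((322.03961181640625, 211.39602661132812), (68.8565673828125, 52.338951110839844), 84.2894058227539)
scene blue rect ((300.8113098144531, 219.66038513183594), (35.988460540771484, 15.659103393554688), 15.945395469665527) [ 22  16  39  19 361]
[(np.int32(29), array([297.62068966, 221.03448276]))]
body ((298.5, 223.5), (57.0, 77.0), 90.0)
```

View pics/c1.png

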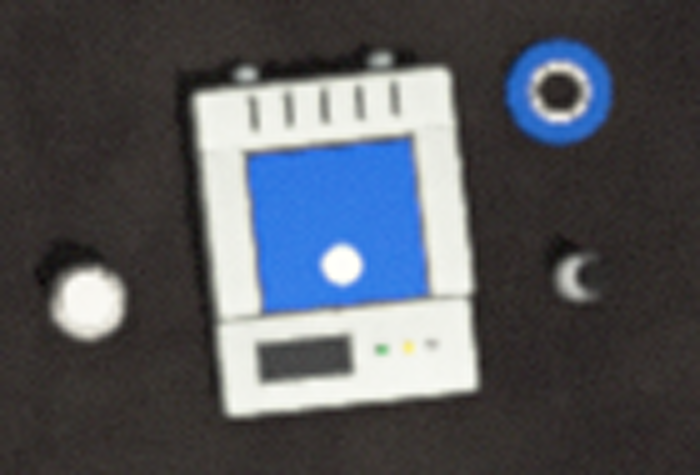

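View pics/c2.png

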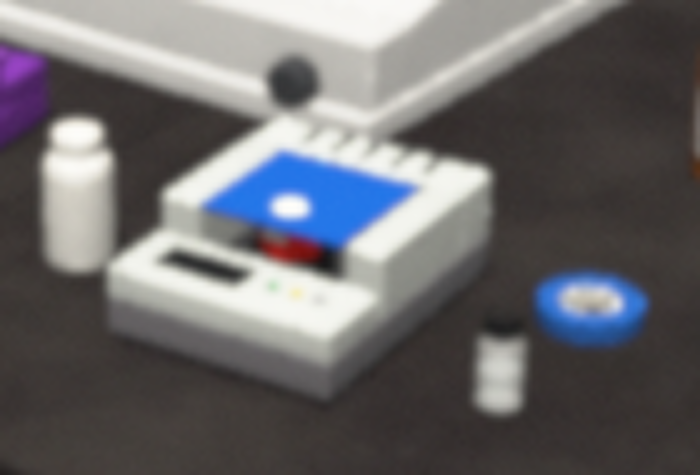

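The crop confirms the choice: white box, grey base, blue flap with a white mark near its front end, and the red button visible underneath. In the top view the bottle (272,226) and vial (370,220) stand beside it, with the tape at (367,183).

Run:
```python
from h import *
print("mark",tri((322.86,217.56),(297.62,221.03)), plane("top",(322.86,217.56),.062))
# box outline corners (top crop /5 + offset)
for nm,c,z in (("backL",(193,90),.062),("backR",(449,68),.062),("frontL",(228,416),.042),("frontR",(478,389),.042),("flapBL",(246,153),.062),("flapBR",(411,137),.062),("flapFL",(263,312),.062),("flapFR",(429,295),.062)):
    print(nm,plane("top",(c[0]/5+255-.4,c[1]/5+165-.4),z).round(4))
D=np.load("top0.npz")["d"]
k,d,Rm,t=K("top")
def P(u,v):
    c,r=ray("top",(u,v)); return c+r*D[v,u]
for u,v in ((322,205),(322,186),(270,145),(274,155),(322,235),(250,100),(135,208),(160,120),(272,226),(240,150),(15,150),(275,240)): print((u,v),P(u,v).round(3))
s,p,r=st(); print(r.as_matrix().round(3))
```

```text
mark (array([ 0.50324455, -0.10724062,  0.06044471]), np.float64(0.0017482175432228938)) [ 0.50374155 -0.10774095  0.062     ]
backL [ 0.5918 -0.0323  0.062 ]
backR [ 0.6042 -0.1622  0.062 ]
frontL [ 0.4269 -0.0522  0.042 ]
frontR [ 0.4418 -0.18    0.042 ]
flapBL [ 0.56   -0.0593  0.062 ]
flapBR [ 0.5689 -0.1429  0.062 ]
flapFL [ 0.4796 -0.0683  0.062 ]
flapFR [ 0.4889 -0.1521  0.062 ]
(322, 205) [ 0.535 -0.105  0.067]
(322, 186) [0.443 0.024 1.29 ]
(270, 145) [0.684 0.027 0.081]
(274, 155) [0.663 0.017 0.057]
(322, 235) [ 0.46  -0.108  0.044]
(250, 100) [0.791 0.078 0.104]
(135, 208) [0.524 0.368 0.057]
(160, 120) [0.736 0.296 0.116]
(272, 226) [0.481 0.02  0.078]
(240, 150) [0.672 0.103 0.071]
(15, 150) [0.662 0.658 0.094]
(275, 240) [ 0.446  0.012 -0.002]
[[-0.95   0.313 -0.   ]
 [ 0.313  0.95  -0.001]
 [ 0.    -0.001 -1.   ]]
```

Box yaw is about 6.2° and the mark is at (0.503, -0.107, 0.061). I'll move over it high up with the fingers shut, going round to keep the radius large.

```bash
python3 -m inch '[[[-0.84,-0.66,0],[0,0,0]],[[-0.84,-0.66,0],[0,0,0]],[[-0.84,-0.66,0],[0,0,0]],[[-0.84,-0.66,0],[0,0,0]],[[-0.84,-0.66,0],[0,0,0]]]' -1 20; python3 -m inch '[[[-0.84,-0.66,0],[0,0,0]],[[-0.84,-0.66,0],[0,0,0]],[[-0.84,-0.66,0],[0,0,0]]]'
```

```text
t: 0.52
tool_pos: [0.3072, 0.5294, 0.2253]
tool_rot: [-0.001, 0.156, 0.988, -0.001]
contact_force: [0.7, 0.5, -0.7]
width: 0.0608
t: 0.77
tool_pos: [0.3621, 0.4451, 0.2246]
tool_rot: [-0.001, 0.155, 0.988, -0.002]
contact_force: [0.1, -0.5, -0.2]
width: 0.0406
```

```bash
python3 -m inch '[[[-0.54,-0.85,0],[0,0,0]],[[-0.54,-0.85,0],[0,0,0]],[[-0.54,-0.85,0],[0,0,0]],[[-0.54,-0.85,0],[0,0,0]],[[-0.54,-0.85,0],[0,0,0]]]'; python3 -m inch '[[[-0.54,-0.85,0],[0,0,0]],[[-0.54,-0.85,0],[0,0,0]],[[-0.54,-0.85,0],[0,0,0]],[[-0.54,-0.85,0],[0,0,0]],[[-0.54,-0.85,0],[0,0,0]]]';python3 -m inch '[[[-0.54,-0.85,0],[0,0,0]],[[-0.54,-0.85,0],[0,0,0]],[[-0.54,-0.85,0],[0,0,0]],[[-0.54,-0.85,0],[0,0,0]],[[-0.54,-0.85,0],[0,0,0]]]'
python3 - <<'E'
from h import *
b=np.radians(6.2); Rt=R.from_matrix(np.array([[-np.cos(b),-np.sin(b),0],[-np.sin(b),np.cos(b),0],[0,0,-1]]))
print(rows([.503,-.107,.228],Rt))
E
```

```text
t: 1.18
tool_pos: [0.4021, 0.2913, 0.224]
tool_rot: [-0.001, 0.155, 0.988, -0.002]
contact_force: [-0.1, 0.7, -0.1]
width: 0.0077
t: 1.6
tool_pos: [0.4396, 0.1374, 0.224]
tool_rot: [-0.002, 0.155, 0.988, -0.002]
contact_force: [0.5, 0.6, -0.5]
width: 0.0003
t: 2.02
tool_pos: [0.4773, -0.0166, 0.2243]
tool_rot: [-0.002, 0.155, 0.988, -0.002]
contact_force: [0.5, 0.9, 0.3]
width: 0.0006
(array([-1.74, -2.61, -0.11]), array([-0.04, -0.03, -4.  ]))
```

```bash
python3 -m inch '[[[-0.58,-0.87,0],[0,0,0]],[[-0.58,-0.87,0],[0,0,0]],[[-0.58,-0.87,0],[0,0,0]],[[0,0,0],[0,0,-1]],[[0,0,0],[0,0,-1]]]'; python3 -m inch '[[[0,0,0],[0,0,-1]],[[0,0,0],[0,0,-1]],[[0,0,0],[0,0,0]]]'
cat >> h.py <<'E'
b=np.radians(6.2); Rt=R.from_matrix(np.array([[-np.cos(b),-np.sin(b),0],[-np.sin(b),np.cos(b),0],[0,0,-1]]))
E
python3 - <<'E'
from h import *
print(rows([.503,-.107,.062+.014],Rt)); print(st()[0]["qpos"].round(3), st()[0]["contact_force"].round(2))
for n in ("scene","top"):
    p,d=vision.camera(n); cv2.imwrite(f"pics/{n}1.png",p[:,:,::-1])
E
```

```text
t: 2.43
tool_pos: [0.5037, -0.1174, 0.2241]
tool_rot: [-0.002, 0.052, 0.999, -0.002]
contact_force: [-0.6, 0.3, 0.0]
width: 0.0005
t: 2.68
tool_pos: [0.5033, -0.1189, 0.2233]
tool_rot: [-0.003, -0.059, 0.998, -0.002]
contact_force: [-0.1, 0.6, 0.3]
width: 0.0004
(array([-0.07,  0.41,  4.91]), array([-0.03, -0.06,  0.1 ]))
[-0.274  0.097  2.102 -0.007  0.947 -1.96 ] [-0.11  0.63  0.34]
```

View pics/scene1.png

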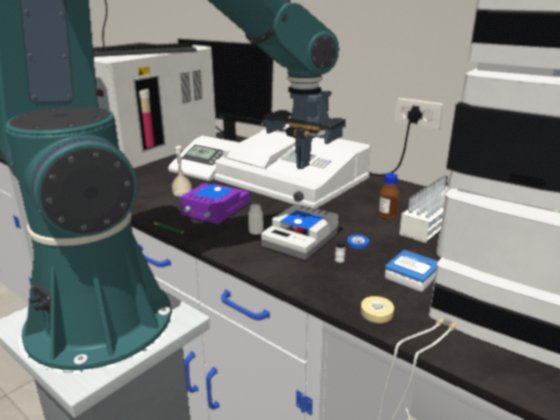

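View pics/top1.png

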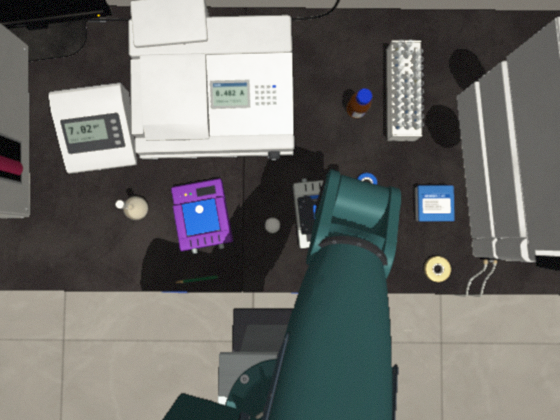

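The scene view shows the shut fingers at about (305,150), above the box at (300,230), with nothing in the way. The arm hides the box in the top view. Now I'll descend to just above the mark.

```bash
python3 -m inch '[[[-0.07,0.41,0.8],[0,0,0.1]],[[0,0,0.9],[0,0,0]],[[0,0,0.9],[0,0,0]],[[0,0,0.9],[0,0,0]],[[0,0,0.6],[0,0,0]]]';  python3 -m inch '[[[0,0,0.1],[0,0,0]],[[0,0,0],[0,0,0]]]'
python3 - <<'E'
from h import *
print(rows([.503,-.107,.062+.014],Rt))
p,d=vision.camera("scene"); cv2.imwrite(f"pics/s2.png",cv2.resize(p[150:270,220:380],None,fx=5,fy=5,interpolation=cv2.INTER_CUBIC)[:,:,::-1])
E
```

```text
t: 3.2
tool_pos: [0.5073, -0.1064, 0.101]
tool_rot: [0.002, -0.04, 0.999, -0.003]
contact_force: [-0.1, 0.6, -1.3]
width: 0.0007
t: 3.37
tool_pos: [0.5051, -0.1056, 0.0945]
tool_rot: [-0.0, -0.037, 0.999, -0.003]
contact_force: [0.1, -0.2, 0.7]
width: 0.0011
(array([ 0.07, -0.04,  0.62]), array([-0.05, -0.01, -0.33]))
```

View pics/s2.png

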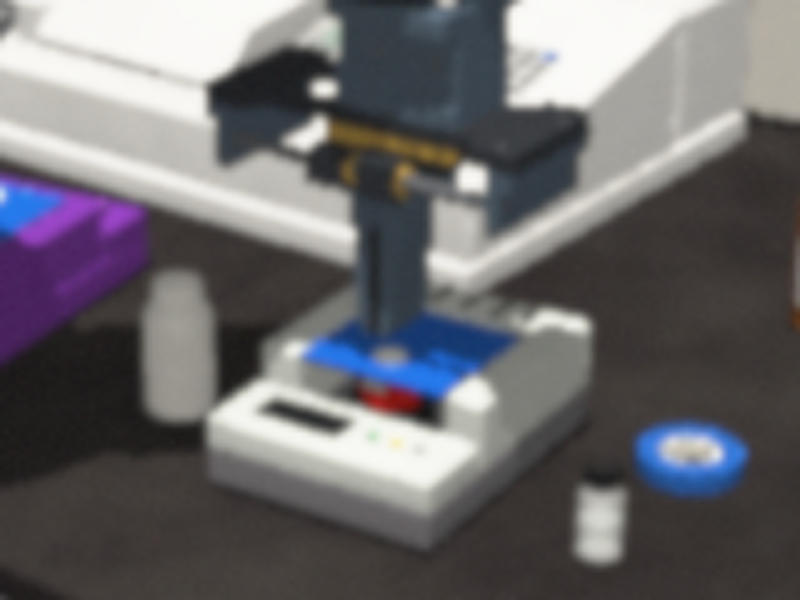

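The crop shows the fingertips at (390,330), just above the mark at (390,355), and in line with it.

```bash
python3 -m inch '[[[0.07,0,0.3],[0,0,-0.3]],[[0,0,0.2],[0,0,0]],[[0,0,0],[0,0,0]]]'; python3 -m inch '[[[0,0,0.15],[0,0,0]],[[0,0,0.0],[0,0,0]]]'
```

```text
t: 3.67
tool_pos: [0.5053, -0.1063, 0.0831]
tool_rot: [0.002, -0.051, 0.999, -0.003]
contact_force: [-0.1, 1.0, 0.1]
width: 0.0003
t: 3.83
tool_pos: [0.5064, -0.1065, 0.08]
tool_rot: [0.003, -0.05, 0.999, -0.004]
contact_force: [-0.3, 0.4, 0.5]
width: 0.0003
```

```bash
python3 -m inch '[[[0.1,0,0.15],[0,0,-0.1]],[[0,0,0.1],[0,0,0]]]'; python3 -m inch '[[[0,0,0.1],[0,0,0]],[[0,0,0.1],[0,0,0]]]'
```

```text
t: 4.0
tool_pos: [0.5045, -0.1072, 0.0735]
tool_rot: [0.004, -0.055, 0.998, -0.004]
contact_force: [-4.8, 1.4, 8.1]
width: 0.0009
t: 4.17
tool_pos: [0.505, -0.1074, 0.069]
tool_rot: [0.004, -0.055, 0.998, -0.004]
contact_force: [-19.6, 5.8, 60.5]
width: 0.0005
```

At 60 N the flap is at its stop, so I'll retract straight up.

```bash
python3 -m inch '[[[0,0,-0.3],[0,0,0]],[[0,0,-0.9],[0,0,0]],[[0,0,-0.9],[0,0,0]],[[0,0,-0.9],[0,0,0]],[[0,0,-0.9],[0,0,0]]]'; python3 -m inch '[[[0,0,-0.9],[0,0,0]],[[0,0,-0.3],[0,0,0]],[[0,0,0],[0,0,0]],[[0,0,0],[0,0,0]],[[0,0,0],[0,0,0]]]';python3 -m inch '[[[0,0,0],[0,0,0]],[[0,0,0],[0,0,0]],[[0,0,0],[0,0,0]],[[0,0,0],[0,0,0]],[[0,0,0],[0,0,0]]]'; python3 -m inch '[[[0,0,0],[0,0,0]],[[0,0,0],[0,0,0]],[[0,0,0],[0,0,0]],[[0,0,0],[0,0,0]],[[0,0,0],[0,0,0]]]';  python3 - <<'E'
from h import *
p,d=vision.camera("scene"); np.savez("s3.npz",p=p,d=d);cv2.imwrite(f"pics/s3.png",cv2.resize(p[150:270,220:380],None,fx=5,fy=5,interpolation=cv2.INTER_CUBIC)[:,:,::-1])
E
```

```text
t: 4.58
tool_pos: [0.5006, -0.1058, 0.1852]
tool_rot: [-0.0, -0.055, 0.998, -0.003]
contact_force: [-0.2, -0.4, -0.1]
width: 0.0003
t: 5.0
tool_pos: [0.502, -0.106, 0.2265]
tool_rot: [0.003, -0.054, 0.999, -0.004]
contact_force: [-0.4, 0.3, -0.6]
width: 0.0006
t: 5.42
tool_pos: [0.4997, -0.1055, 0.2211]
tool_rot: [-0.001, -0.054, 0.999, -0.002]
contact_force: [0.5, -0.7, -0.7]
width: 0.0008
t: 5.83
tool_pos: [0.4995, -0.1054, 0.2205]
tool_rot: [-0.001, -0.054, 0.999, -0.002]
contact_force: [0.5, -0.1, 0.6]
width: 0.0002
```

View pics/s3.png

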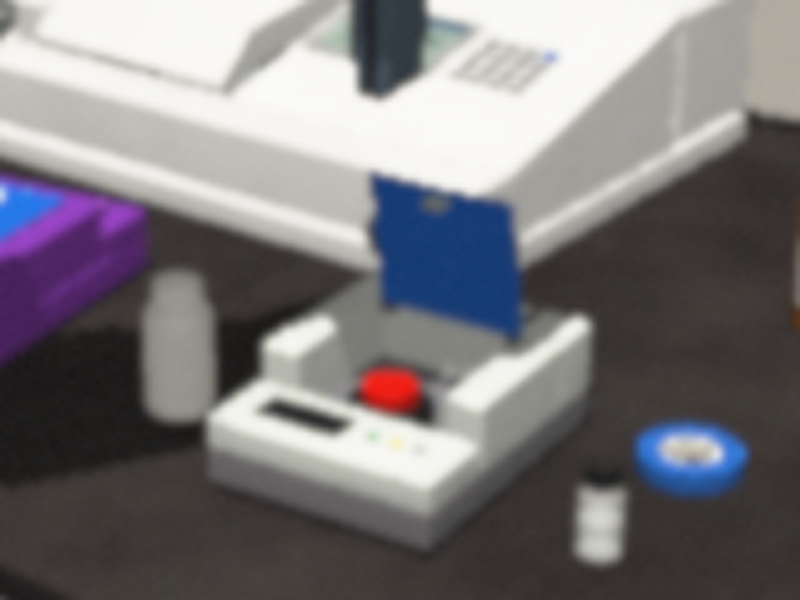

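The flap stands open at about (445,255) in the crop and the red button at (391,385) is exposed. Next I'll check the button's position against the model.

Run:
```python
from h import *
p=np.load("s3.npz")["p"]; h=cv2.cvtColor(p,cv2.COLOR_RGB2HSV)
m=(((h[...,0]<8)|(h[...,0]>172))&(h[...,1]>150)&(h[...,2]>225)).astype(np.uint8); m[:, :270]=0;m[:,330:]=0;m[:200]=0;m[260:]=0
N,l,s,c=cv2.connectedComponentsWithStats(m);k=1+np.argmax(s[1:,4]);print(s[k],c[k])
print("btn",plane("scene",c[k],.048), "expected", proj("scene",[.503,-.107,.048]))
print(rows([.497,-.1075,.12],Rt))
```

```text
[294 225   8   5  29] [297.51724138 226.5862069 ]
btn [ 0.49743604 -0.11055398  0.048     ] expected [[297.76775941 225.41362379]]
(array([ 0.08, -0.04,  3.35]), array([-0.04, -0.03,  0.  ]))
```

```bash
python3 -m inch '[[[0.08,0,0.8],[0,0,0]],[[0,0,0.9],[0,0,0]],[[0,0,0.9],[0,0,0]],[[0,0,0.9],[0,0,0]],[[0,0,0.7],[0,0,0]]]';  python3 -m inch '[[[0,0,0.1],[0,0,0]],[[0,0,0],[0,0,0]]]'
python3 - <<'E'
from h import *
print(rows([.497,-.108,.062],Rt))
p,d=vision.camera("scene"); cv2.imwrite(f"pics/s4.png",cv2.resize(p[150:270,220:380],None,fx=5,fy=5,interpolation=cv2.INTER_CUBIC)[:,:,::-1])
E
```

```text
t: 6.3
tool_pos: [0.5017, -0.1075, 0.0962]
tool_rot: [0.005, -0.054, 0.999, -0.004]
contact_force: [-0.1, 0.7, 0.2]
width: 0.0002
t: 6.47
tool_pos: [0.4996, -0.107, 0.0896]
tool_rot: [0.002, -0.054, 0.999, -0.003]
contact_force: [-0.3, -0.1, 0.6]
width: 0.0008
(array([ 0.09, -0.02,  0.92]), array([-0.06,  0.03,  0.  ]))
```

View pics/s4.png

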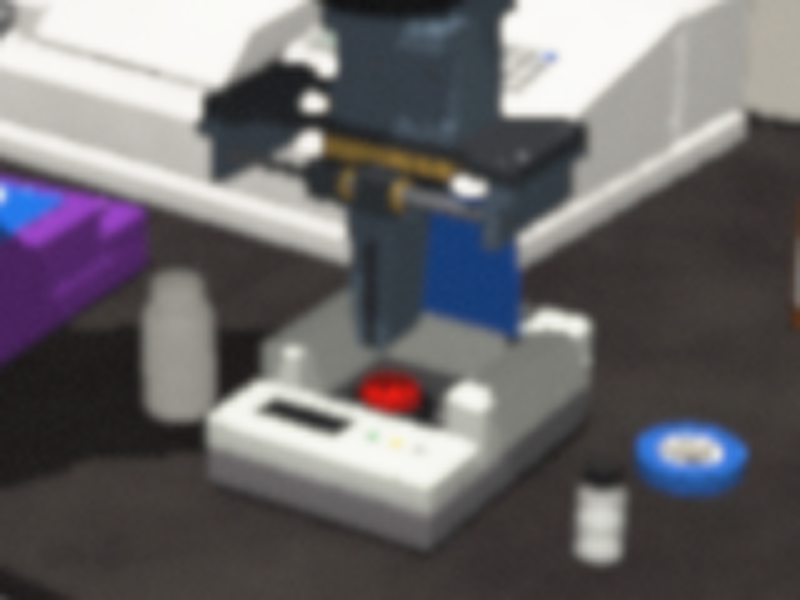

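The fingers at (385,335) are above the button at (391,388), and the open flap behind is untouched. Next I'll press it gently.

```bash
python3 -m inch '[[[0.1,0,0.5],[0,0,0]],[[0.05,0,0.3],[0,0,0]],[[0,0,0],[0,0,0]]]'; python3 -m inch '[[[0,0,0.1],[0,0,0]],[[0,0,0.05],[0,0,0]]]'
```

```text
t: 6.77
tool_pos: [0.4979, -0.1083, 0.0692]
tool_rot: [0.005, -0.054, 0.998, -0.004]
contact_force: [-0.8, 0.1, 0.4]
width: 0.0006
t: 6.93
tool_pos: [0.4992, -0.1087, 0.0665]
tool_rot: [0.006, -0.054, 0.998, -0.005]
contact_force: [0.0, 0.1, 0.2]
width: 0.0003
```

```bash
python3 -m inch '[[[0.05,0,0.2],[0,0,0]],[[0,0,0.1],[0,0,0]]]';python3 -m inch '[[[0,0,0.12],[0,0,0]],[[0,0,0.1],[0,0,0]]]'
```

```text
t: 7.1
tool_pos: [0.499, -0.1093, 0.0586]
tool_rot: [0.007, -0.054, 0.998, -0.005]
contact_force: [-3.0, 0.6, 4.2]
width: 0.0001
t: 7.27
tool_pos: [0.4999, -0.1095, 0.0547]
tool_rot: [0.007, -0.055, 0.998, -0.005]
contact_force: [-37.7, 9.1, 119.5]
width: 0.0006
```

The force jumped to roughly 120 N at the button's stop, about 125 N as a vector, which is over or right at the limit. I'm backing off at once and will use finer steps from here.

```bash
python3 -m inch '[[[0,0,-0.3],[0,0,0]],[[0,0,-0.8],[0,0,0]],[[0,0,-0.9],[0,0,0]],[[0,0,-0.9],[0,0,0]],[[0,0,-0.9],[0,0,0]]]'; python3 -m inch '[[[0,0,-0.9],[0,0,0]],[[0,0,-0.9],[0,0,0]],[[0,0,0],[0,0,0]]]';  python3 - <<'E'
from h import *
print(st()[0]["contact_force"])
p,d=vision.camera("scene"); np.savez("s5.npz",p=p,d=d);cv2.imwrite(f"pics/s5.png",cv2.resize(p[120:270,210:390],None,fx=4,fy=4,interpolation=cv2.INTER_CUBIC)[:,:,::-1])
S=np.load("scene0.npz")["p"]; cv2.imwrite("pics/s0c.png",cv2.resize(S[120:270,210:390],None,fx=4,fy=4,interpolation=cv2.INTER_CUBIC)[:,:,::-1])
E
```

```text
t: 7.68
tool_pos: [0.496, -0.1079, 0.1692]
tool_rot: [0.003, -0.054, 0.999, -0.004]
contact_force: [-0.2, -0.2, 0.5]
width: 0.0004
t: 7.93
tool_pos: [0.4973, -0.1079, 0.2303]
tool_rot: [0.006, -0.055, 0.998, -0.005]
contact_force: [1.2, -1.0, 0.4]
width: 0.0003
[ 1.16563261 -1.00549226  0.36594638]
```

View pics/s5.png

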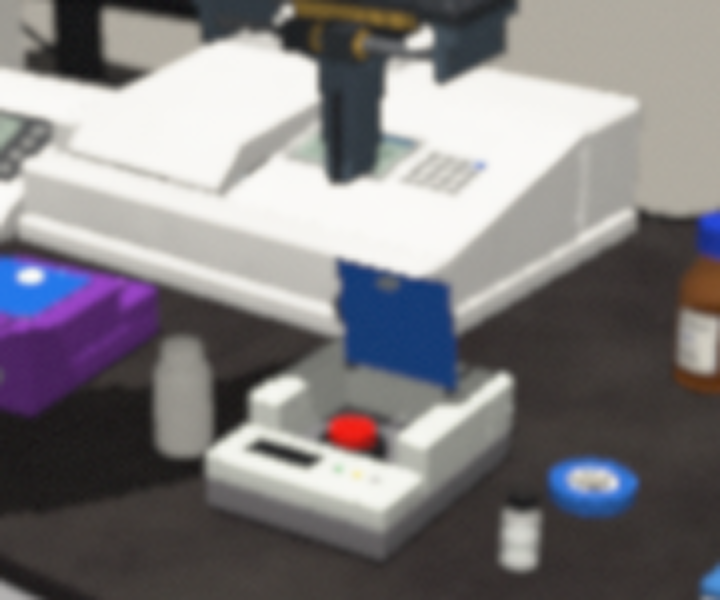

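View pics/s0c.png

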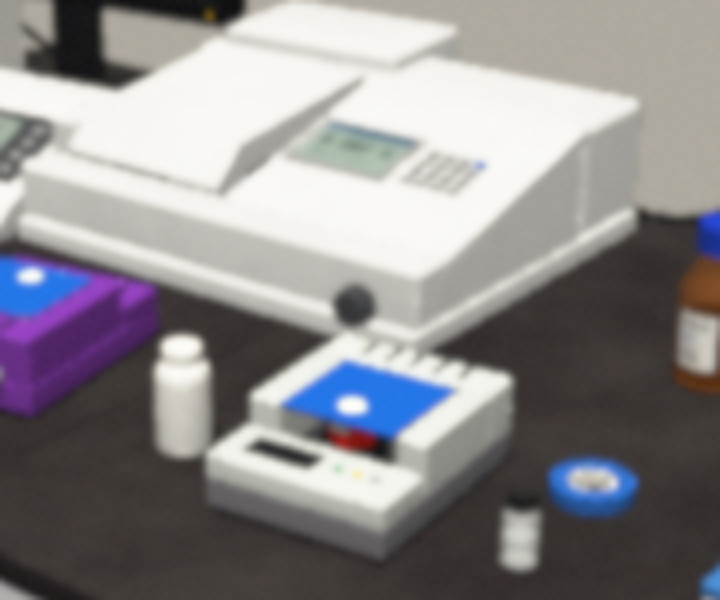

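The box, bottle, vial and tape are where they were, the button is out again and the flap is open. Now I'll go up and over to behind the flap, over the flat top strip.

```bash
python3 -m inch '[[[-0.8,0,0],[0,0,0]],[[-0.8,0,0],[0,0,0]],[[-0.8,0,0],[0,0,0]],[[-0.7,0,0],[0,0,0]],[[0,0,0],[0,0,0]]]'
python3 - <<'E'
from h import *
h0=np.array([.563,-.101]); ex=np.array([np.cos(b),np.sin(b)])
print(rows([*(h0+.026*ex),.126],Rt))
E
```

```text
t: 8.4
tool_pos: [0.5902, -0.0969, 0.2238]
tool_rot: [0.003, -0.054, 0.999, -0.004]
contact_force: [-0.6, 0.6, 0.6]
width: 0.0007
(array([ 0.07, -0.01,  3.26]), array([-0.08,  0.05, -0.  ]))
```

```bash
python3 -m inch '[[[0,0,0.7],[0,0,0]],[[0,0,0.8],[0,0,0]],[[0,0,0.8],[0,0,0]],[[0,0,0.7],[0,0,0]],[[0.07,0,0.1],[0,0,0]]]'
python3 - <<'E'
from h import *
h0=np.array([.563,-.101]); ex=np.array([np.cos(b),np.sin(b)])
print(rows([*(h0+.024*ex),.126],Rt),st()[0]["contact_force"])
p,d=vision.camera("scene"); np.savez("s6.npz",p=p,d=d);cv2.imwrite(f"pics/s6.png",cv2.resize(p[120:270,210:390],None,fx=4,fy=4,interpolation=cv2.INTER_CUBIC)[:,:,::-1])
E
```

```text
t: 8.82
tool_pos: [0.5865, -0.0971, 0.1219]
tool_rot: [0.001, -0.055, 0.999, -0.003]
contact_force: [-1.2, 0.9, -0.4]
width: 0.0008
(array([-0.01, -0.04, -0.14]), array([-0.06,  0.01,  0.01])) [-1.19868412  0.90177793 -0.39234305]
```

View pics/s6.png

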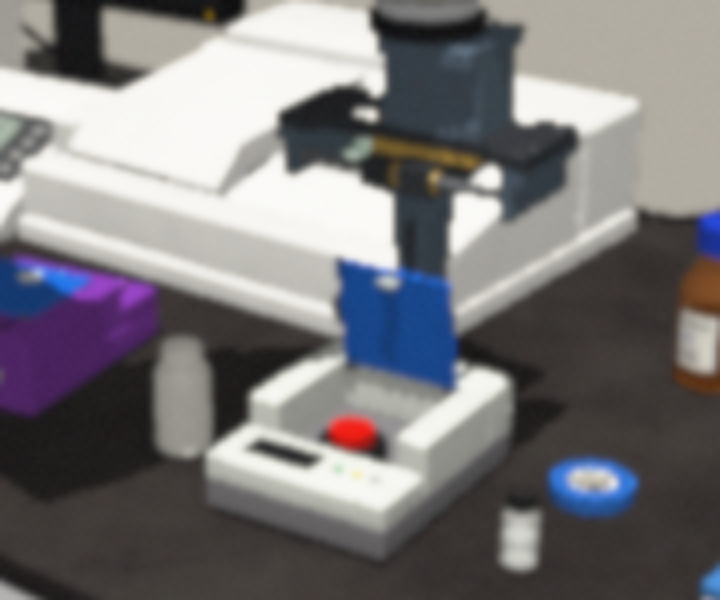

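The fingers are behind the open flap: the tip is hidden behind it near (425,275). I'll push toward the robot and follow the arc down.

```bash
python3 -m inch '[[[0.35,0,0],[0,0,0]],[[0.35,0,0],[0,0,0]],[[0.35,0,0],[0,0,0]],[[0.2,0,0],[0,0,0]]]'
python3 - <<'E'
from h import *
h0=np.array([.563,-.101]); ex=np.array([np.cos(b),np.sin(b)])
print((st()[1][:2]-h0)@ex,rows([*(h0-.0302*ex),.1154],Rt),st()[0]["contact_force"])
p,d=vision.camera("scene"); cv2.imwrite(f"pics/s7.png",cv2.resize(p[120:270,210:390],None,fx=4,fy=4,interpolation=cv2.INTER_CUBIC)[:,:,::-1])
E
```

```text
t: 9.2
tool_pos: [0.5466, -0.1018, 0.1245]
tool_rot: [0.002, -0.055, 0.999, -0.004]
contact_force: [1.8, 0.3, 0.5]
width: 0.0008
-0.016401363075235827 (array([ 0.46, -0.03,  0.3 ]), array([-0.07,  0.03,  0.01])) [1.83803687 0.25171707 0.47403867]
```

View pics/s7.png

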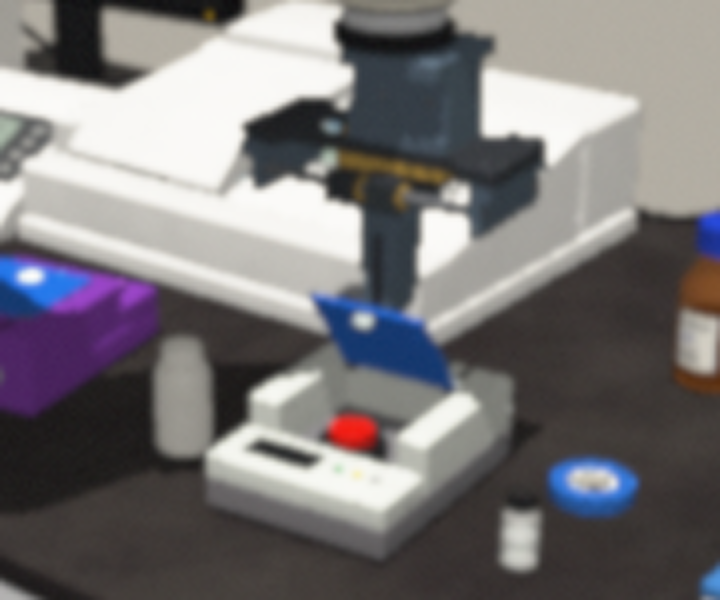

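The flap is swinging down ahead of the fingertips, with contact near (395,305) and about 2 N. I'll continue along the arc.

```bash
python3 -m inch '[[[0.23,0,0.15],[0,0,0]],[[0.23,0,0.15],[0,0,0]],[[0.2,0,0.18],[0,0,0]],[[0.2,0,0.18],[0,0,0]],[[0.2,0,0.18],[0,0,0]]]'
python3 - <<'E'
from h import *
h0=np.array([.563,-.101]); ex=np.array([np.cos(b),np.sin(b)])
print((st()[1][:2]-h0)@ex,rows([*(h0-.057*ex),.0863],Rt),st()[0]["contact_force"])
p,d=vision.camera("scene"); cv2.imwrite(f"pics/s8.png",cv2.resize(p[120:270,210:390],None,fx=4,fy=4,interpolation=cv2.INTER_CUBIC)[:,:,::-1])
E
```

```text
t: 9.67
tool_pos: [0.5143, -0.1065, 0.1008]
tool_rot: [0.006, -0.054, 0.998, -0.005]
contact_force: [1.4, 0.6, 0.2]
width: 0.0007
-0.049012380598385995 (array([0.27, 0.01, 0.48]), array([-0.09,  0.1 ,  0.01])) [1.35944131 0.59376796 0.24777923]
```

View pics/s8.png

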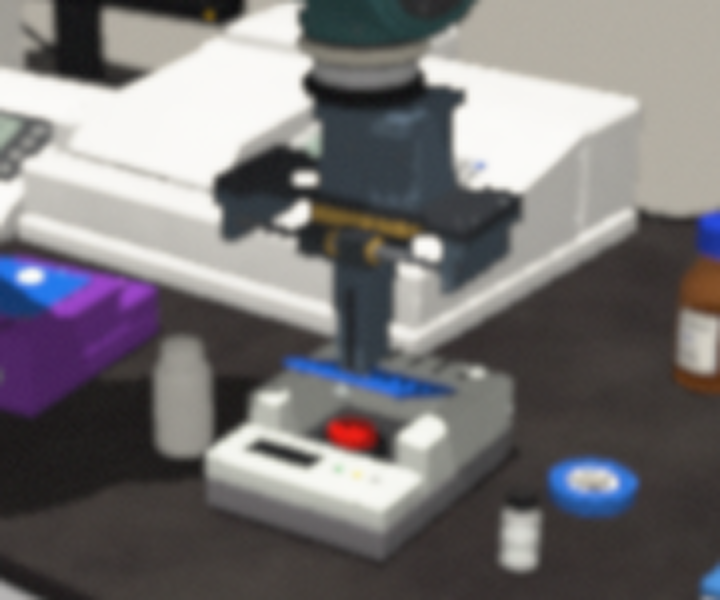

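```bash
python3 -m inch '[[[0.13,0,0.22],[0,0,0]],[[0.12,0,0.22],[0,0,0]],[[0.06,0,0.15],[0,0,0]],[[0,0,0.1],[0,0,0]]]'
python3 - <<'E'
from h import *
h0=np.array([.563,-.101]); ex=np.array([np.cos(b),np.sin(b)])
print((st()[1][:2]-h0)@ex,rows([*(h0-.060*ex),.076],Rt),st()[0]["contact_force"])
E
```

```text
t: 10.05
tool_pos: [0.5017, -0.1076, 0.0761]
tool_rot: [0.004, -0.054, 0.999, -0.004]
contact_force: [1.4, -0.4, 1.6]
width: 0.0003
-0.06162544994767753 (array([-0.05, -0.  ,  0.  ]), array([-0.08,  0.07,  0.  ])) [ 1.35036532 -0.38642053  1.59217613]
```

The flap is about flush under the tips. Now I'll press in small steps, checking the force after each one.

```bash
python3 -m inch '[[[-0.05,0,0.06],[0,0,0]]]'; python3 -m inch '[[[0,0,0.06],[0,0,0]]]'
```

```text
t: 10.13
tool_pos: [0.5026, -0.1073, 0.0735]
tool_rot: [0.003, -0.054, 0.999, -0.004]
contact_force: [-2.1, -0.8, 3.8]
width: 0.0009
t: 10.22
tool_pos: [0.5027, -0.1074, 0.0716]
tool_rot: [0.003, -0.054, 0.999, -0.004]
contact_force: [-3.5, 0.3, 19.7]
width: 0.0003
```

```bash
python3 -m inch '[[[0,0,0.05],[0,0,0]]]'
```

```text
t: 10.3
tool_pos: [0.503, -0.1074, 0.0704]
tool_rot: [0.002, -0.054, 0.999, -0.004]
contact_force: [-12.5, 1.9, 35.1]
width: 0.0003
```

35 N is well over the 6–10 N needed, so the flap is at its stop. I'll let go and move clear.

```bash
python3 -m inch '[[[0,0,0.0],[0,0,0]],[[0,0,-0.3],[0,0,0]],[[0,0,-0.6],[0,0,0]],[[0,0,-0.9],[0,0,0]],[[0,0,-0.9],[0,0,0]]]'; python3 -m inch '[[[0,0,-0.9],[0,0,0]],[[0,0,-0.9],[0,0,0]],[[0,0,-0.3],[0,0,0]],[[0,0,0],[0,0,0]],[[0,0,0],[0,0,0]]]'; python3 -m inch '[[[0,0,0],[0,0,0]],[[0,0,0],[0,0,0]],[[0,0,0],[0,0,0]],[[0,0,0],[0,0,0]],[[0,0,0],[0,0,0]]]'; python3 -m inch '[[[0,0,0],[0,0,0]],[[0,0,0],[0,0,0]],[[0,0,0],[0,0,0]],[[0,0,0],[0,0,0]],[[0,0,0],[0,0,0]]]'; python3 -m inch '[[[0,0,0],[0,0,0]],[[0,0,0],[0,0,0]],[[0,0,0],[0,0,0]],[[0,0,0],[0,0,0]],[[0,0,0],[0,0,0]]]'
python3 - <<'E'
from h import *
p,d=vision.camera("scene"); np.savez("s9.npz",p=p,d=d); cv2.imwrite(f"pics/s9.png",cv2.resize(p[120:270,210:390],None,fx=4,fy=4,interpolation=cv2.INTER_CUBIC)[:,:,::-1])
h=cv2.cvtColor(p,cv2.COLOR_RGB2HSV)
print(st()[0]["contact_force"],st()[0]["t"],np.abs(st()[0]["qvel"]).max())
E
```

```text
t: 10.72
tool_pos: [0.5002, -0.1059, 0.1498]
tool_rot: [-0.003, -0.055, 0.999, -0.002]
contact_force: [0.5, -0.4, 0.1]
width: 0.0004
t: 11.13
tool_pos: [0.5028, -0.1057, 0.2211]
tool_rot: [0.0, -0.055, 0.998, -0.003]
contact_force: [0.6, -0.7, -0.1]
width: 0.0005
t: 11.55
tool_pos: [0.5007, -0.1051, 0.2157]
tool_rot: [-0.003, -0.055, 0.998, -0.002]
contact_force: [-0.5, -0.3, 0.1]
width: 0.0002
t: 11.97
tool_pos: [0.5002, -0.105, 0.2145]
tool_rot: [-0.004, -0.055, 0.998, -0.002]
contact_force: [-0.9, -0.3, 0.5]
width: 0.0006
t: 12.38
tool_pos: [0.5003, -0.1051, 0.2148]
tool_rot: [-0.004, -0.055, 0.998, -0.002]
contact_force: [-0.2, 0.1, 0.3]
width: 0.0007
[0.55600511 0.8123771  0.28606674] 12.4333 0.0022109274824792546
```

View pics/s9.png

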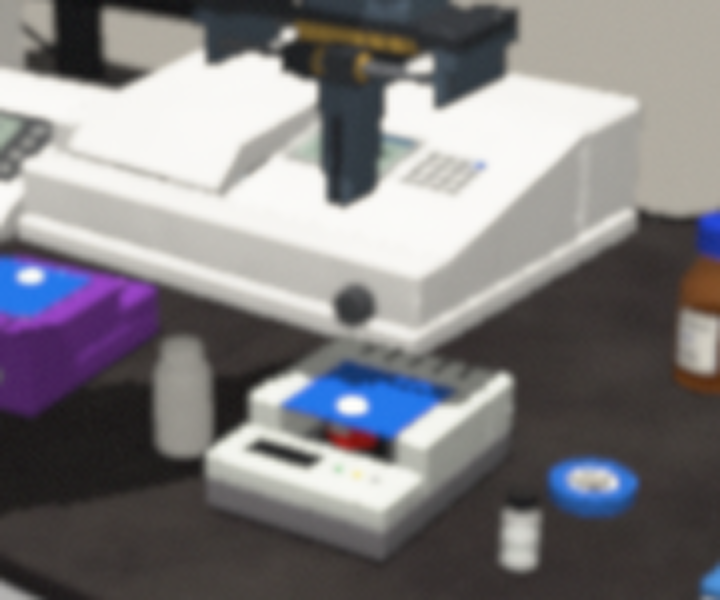

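The flap is flush: its mark at (351,405) and the box are on the same pixels as in the first picture. The arm is clear and the flap has stayed shut for about 2 s, so I'm handing in.

```bash
python3 -c "
from workcell import job
print(job.close_job())"
```

```text
the job is handed in; nothing more can be done
None
```

I finished the whole sequence and handed the job in after about 12.4 s, but **the button press may have broken the 120 N wrist limit**. At the button's stop the force read 119.5 N straight down, about 125 N as a vector; I backed off at once. If the judge counts the full vector, the run may fail on that.

- **Steps:** I pressed the flap at its white mark until it popped open, then pressed the red button to its stop. I pushed the flap shut from behind and pressed it to its stop again, then moved straight up and clear. The flap's two presses reached about 64 N and 37 N.
- **Button travel:** I had no direct reading of it. I judged it all the way in from the fingertip height (about 7 mm below the button's rest height) and the hard stop.
- **Last checks:** About 2 s after release the flap was still flush and the tool force was near zero. The arm was still, with the fingertips about 14 cm above the box. The box, bottle, vial and tape were where they stood in the first picture. I did not compare the flask and filter box again, but the arm never went near them.

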